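Uncover the hot bead-curing pot with the lid lifter

ROBOT

A 6-joint arm with a two-finger parallel gripper is mounted at the origin on the work surface. World frame = base frame: x ahead of the robot, y to its left, z up, the work surface at z = 0. Lengths are in m, angles in degrees, forces in N, time in s.
With the tool pointing down it reaches from about 0.325 to 0.9 m from the base axis. Payload 6.1 kg.
Tool frame: the origin (TCP) lies between the finger pads; the fingertips stand ahead of it and the grasp point (between the pads) lies 5 mm behind it (bot.tips_ahead is the z of the fingertips in the tool frame, in m); z points along the fingers, x is the direction in which the jaws open and shut, and the axes are right-handed (so a half turn about z gives the same grasp; the last joint's range is limited). The gripper opens to 87 mm and grips with 3 to 60 N. Pads are 19 mm wide; open, the fingers measure 117 mm over their backs; the gripper's body (75 mm by 190 mm) begins 51 mm behind the grasp point.
Start: joints at [-77.355, 12.628, 87.462, -0, 79.91, -7.225], TCP at [0.212, -0.588, 0.237] pointing down, gripper open.
Joint ranges: [-170.65, 170.65], [-52.31, 119.04], [5.05, 147.46], [-71.25, 251.25], [11.57, 151.72], [-153.62, 153.62]. Speed limits (degrees/s): [147.25, 147.25, 172.46, 180, 180, 180].

INTERFACE

Orientations are given as a 3x3 rotation matrix whose columns are the frame's x, y, z axes.
In Python, from rig import bot gives the robot as it stands.
- The arm moves only by the tool step_arm, never from a script. Its argument "steps" is a list of rows, each an object with "fingers": the closure, from 0 (fully open) to 1 (shut); "dp": the shift along the tool's x, y, z in m, a list of three; "yaw": the turn about the tool's z in degrees. In form: [{"fingers": fingers, "dp": [x, y, z], "yaw": yaw}, ...]. A call has 1 to 20 rows; each row is the pose to reach, as a shift and turn from the pose commanded when the call began, along the tool's axes at that moment; what a row does not reach only later rows make up. A row lasts 1/12 s, in which the tool goes at most 41.7 mm and 7.16 degrees, less where a joint would pass 70% of its speed; a pose out of reach is approached as far as the arm can. A call with a gripper value outside its range is refused whole. The fingers move at their own pace and stop on an object; "grip_force" is the grip in N (left out, the last holds). Time passes only in rows, so rows that repeat a pose let the fingers close. It gives the time, the measured TCP pose, the force and the opening at its end, in the units of the state.
- bot.get_state(): the state, without advancing time (a new reading comes with each control period).
- bot.camera(name): name is "scene" or "top" or "wrist"; returns a dict with "img" (480x640x3 uint8, red, green, blue), "range_z" (480x640 float32, m along the optical axis (not along the pixel's ray), 0 where there is no reading), "fx", "fy", "cx", "cy" (pixels), "rvec" (rotation vector, rad) and "tvec" (3), from world to camera coordinates, as OpenCV has them; the wrist camera has in their place "tool_from_camera" (4x4, takes a point from camera to tool coordinates, whose origin is the TCP and whose axes are the tool frame's). Camera axes: x right, y down, z forward; pixel columns grow to the right and rows downward; lengths in m; the calibration is good to about 2 mm. A picture is of the moment at which its call begins: read the wrist's pose just before it.
- bot.finish_job(): hands the job in, once; it reports no verdict.
The state is a dict: "time": time; "joints": joint angles; "qd": joint speeds; "tau": joint torques, N m; "ee_pos": TCP position; "orientation": TCP orientation; "ft_force": force on the tool from outside, world axes, zero at the start; "wrist_torque": the same for the moment, N m; "gripper_width": finger opening in m.
Only numpy, scipy, OpenCV 4.12 (cv2) and the standard library are available. Lean on these libraries where they do the work, as an engineer would, in place of code of your own. Each camera call takes 0.05 s, during which the arm holds its last target. There are 200 camera calls.

TASK

The bead-curing pot's lid with the loop handle is hot, so keep the robot off it: take the standing lid lifter by its wooden handle, hook its prong under the loop and lift the lid off the pot, keeping it level. Set the lid down gently, handle up and flat on the floor of the stainless steel tray, then unhook the lifter and stand it upright on the bare tabletop.

Things in the scene. Friction and masses are not known exactly. Their poses are not given: they have to be found in the camera images.
- lid: Steel lid, d 110 mm, 12 thick, 0.22 kg, on the pot. Origin: centre of underside (a boss d 92, 6 high), z up. Loop handle: round bar 8 thick, level, along y over the lid's middle, centreline z = 50 mm (34 free under it), legs at y = +-39 (70 free between). Hook it along x; x starts within 30 deg of straight ahead. Hangs level if lifted mid-bar. Carry it with underside 105 mm or more up, over the knob pot.
- lifter: Loose C-shaped lifter, 0.16 kg, standing, open to its +x (ahead of robot within 20 deg). Origin: underside, z up. Steel prong x -55 to 24 mm, 40 wide, 6 thick; ridges across it, top z = 13, at x -24 to -16 and 16 to 24; the groove between (x = 0) seats a loop bar. Back plate x -55 to -49. Wooden handle along x, 20 x 20, x -55 to 35, z 100 to 120: grip hard across y at x = 0, z = 110, above the groove.
- tray: Low rectangular stainless steel tray, fixed on the table, empty, 180 mm (its x) by 200 mm (its y) outside, walls and floor 4 mm thick, rim 15 mm high. Origin: centre of its underside, z up. Tray, pot and knob pot stand in a row across the table in any order; the lifter starts in the strip in front of the row, where there is bare tabletop.
- pot: Round steel bead-curing pot, fixed, 106 mm in diameter, rim 60 mm high, black dial in front; the loop-handled lid closes it, the lid's origin 54 mm above the pot's. Origin: centre of its underside, z up. A second pot of the same size, with a black knob on its lid, 93 mm high in all, stands in the same row, not needed. Other things stand only at the back and sides of the table.

How it is judged:
By the outcome, as a careful person would: the job done as asked, in the order asked, and still so for the second after the job is handed in, with the robot touching nothing.
It also fails if it takes over 67 s, if anything falls off the work surface, if the arm or the gripper's body presses on something with over 40 N, if the wrist force passes 120 N, or if a joint passes its speed limit or range.

## Working session

There is one attempt and no reset: what is moved stays moved. The work goes in short steps, Python scripts to look and compute and a tool call to move; the robot and the scene stay as the last step left them, time stands still between calls to the robot, and variables do not carry over. Pictures are saved under pics/ and viewed, about 8 in all and at most 12, crops included, and the job is handed in when it is done.

Besides the shell and the picture viewer there is one more tool, called after ">>>" as name([rows], argument=value, ...), one row to a line, values as JSON. step_arm: Moves the arm, as the interface text tells. Its arguments: {"type":"object","properties":{"steps":{"type":"array"},"grip_force":{"type":"number"}},"required":["steps"]}

```bash
mkdir -p pics; ls
cat > h.py <<'E'
import numpy as np, cv2
from rig import bot
def cloud(c):
    z=c["range_z"]; v,u=np.mgrid[:480,:640]
    p=np.stack([(u-c["cx"])/c["fx"]*z,(v-c["cy"])/c["fy"]*z,z],-1)
    R=cv2.Rodrigues(np.array(c["rvec"],float))[0]
    w=(p-np.array(c["tvec"]).ravel())@R
    w[z==0]=np.nan
    return w
def save(c,n): cv2.imwrite(f"pics/{n}.png",cv2.cvtColor(c["img"],cv2.COLOR_RGB2BGR))
E
python3 - <<'E'
from h import *
s=bot.get_state(); print(s, bot.tips_ahead)
for n in("top","scene"):
    c=bot.camera(n); save(c,n+"0"); np.savez(n+"0.npz",w=cloud(c),img=c["img"]); print(n,c["rvec"],c["tvec"],c["fx"])
a=cv2.imread("pics/top0.png");b=cv2.imread("pics/scene0.png")
E
```

```text
pics
{'time': 0.0, 'joints': array([-7.73529268e+01,  1.26747155e+01,  8.75269810e+01, -1.20546970e-03,
        7.99100790e+01, -7.22585514e+00]), 'qd': array([ 0.01815308,  0.02109417,  0.04140938, -0.10706315, -0.08188302,
        0.05598143]), 'tau': array([ 8.62001525e-05, -4.94614148e+01, -3.87370670e+01,  6.98021287e-02,
        5.71704295e-02, -1.47632832e-04]), 'ee_pos': array([ 0.21230752, -0.58719392,  0.23543169]), 'orientation': array([[ 3.39938288e-01, -9.40447638e-01, -4.47340248e-04],
       [-9.40445748e-01, -3.39938508e-01,  1.89898182e-03],
       [-1.93796115e-03, -2.24837395e-04, -9.99998097e-01]]), 'ft_force': array([-0.7215433 , -0.45746139,  0.3784685 ]), 'wrist_torque': array([-0.00799098, -0.01356632, -0.01305053]), 'gripper_width': 0.08705621659114508} 0.014
top [ 2.12568524 -2.09484402  0.22201136] [-0.01912348  0.53874928  0.75435911] 529.9292371353107
scene [ 0.88284956  2.36883717 -1.19943225] [ 0.39453138 -0.15197607  1.15995692] 449.5378808455107
```

View pics/top0.png

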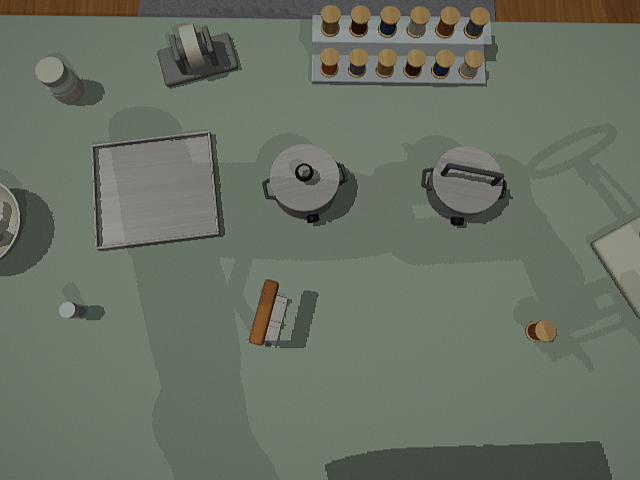

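View pics/scene0.png

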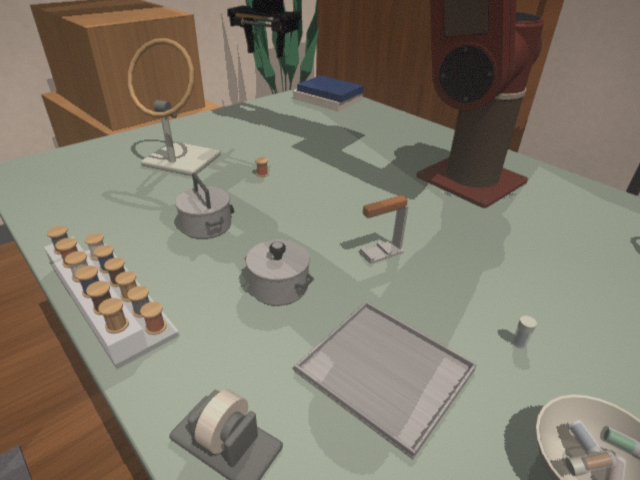

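The top view has world x up and y to the left. It shows the tray around (155,190), the knob pot at (305,180), the loop-lid pot at (467,185) and the lifter's handle at (264,312). In the scene view the lifter stands with its prong toward the row.

Run:
```python
from h import *
d=np.load("top0.npz"); w=d["w"]; img=d["img"].astype(int)
def box(u0,v0,u1,v1,zl,zh):
    m=np.zeros((480,640),bool); m[v0:v1,u0:u1]=True
    m&=(w[...,2]>zl)&(w[...,2]<zh); return m
def rect(m,n):
    p=w[m]; r=cv2.minAreaRect((p[:,:2]*1000).astype(np.float32)); print(n,m.sum(),"c",np.round(r[0],1),"size",np.round(r[1],1),"ang",round(r[2],1),"zmed",np.round(np.median(p[:,2])*1000,1))
    bp=cv2.boxPoints(r); print(np.round(bp).tolist())
print("table z",np.nanmedian(w[380:430,100:140,2]))
rect(box(235,270,285,355,.09,.14),"lifter handle")
rect(box(235,270,310,355,.003,.03),"prong")
rect(box(420,140,515,220,.093,.13),"loop bar")
rect(box(420,140,515,220,.058,.075),"lid")
rect(box(80,120,225,255,.01,.03),"tray rim")
rect(box(265,140,345,220,.055,.11),"knobpot")
rect(box(265,140,345,220,.08,.11),"knob")
R=box(100,140,210,240,-.01,.01); print("tray floor z",np.median(w[R][:,2]))
```

```text
table z -0.00041446209843798226
lifter handle 1018 c [418.   58.5] size [25.8 89.6] ang 76.3 zmed 119.0
[[371.0, 57.0], [458.0, 35.0], [465.0, 60.0], [378.0, 82.0]]
prong 654 c [425.9  55.9] size [133.  115.5] ang 1.7 zmed 6.0
[[358.0, 112.0], [361.0, -4.0], [494.0, 0.0], [491.0, 116.0]]
loop bar 340 c [ 630.1 -244.7] size [85.2  9.4] ang 78.8 zmed 106.5
[[617.0, -286.0], [626.0, -287.0], [643.0, -204.0], [634.0, -202.0]]
lid 3370 c [ 629.5 -244.7] size [109.1 108.7] ang 2.4 zmed 65.7
[[573.0, -193.0], [577.0, -301.0], [686.0, -297.0], [682.0, -188.0]]
tray rim 1322 c [623.6 256.7] size [181.8 201.2] ang 8.0 zmed 14.0
[[520.0, 344.0], [548.0, 144.0], [728.0, 170.0], [700.0, 369.0]]
knobpot 3730 c [629.7   7.9] size [108.1 108.8] ang 0.4 zmed 65.8
[[575.0, 62.0], [576.0, -47.0], [684.0, -46.0], [683.0, 63.0]]
knob 160 c [629.6   8.2] size [27.1 25.7] ang 1.1 zmed 90.7
[[616.0, 21.0], [616.0, -5.0], [643.0, -4.0], [643.0, 21.0]]
tray floor z 0.0035898745785608497
```

```bash
cat >> h.py <<'E'
def to(x,y,z,psi):
    "dp (mm, tool axes) and yaw to bring TCP to x,y,z (mm), tool x-axis heading psi deg"
    s=bot.get_state(); R=s["orientation"]; p=s["ee_pos"]*1000
    h=np.degrees(np.arctan2(R[1,0],R[0,0])); yaw=-((psi-h+180)%360-180)
    # tool assumed straight down
    a=np.radians(h); T=np.array([[np.cos(a),np.sin(a),0],[np.sin(a),-np.cos(a),0],[0,0,-1]])
    print("t",round(s["time"],2),"p",p.round(1),"head",round(h,2),"F",s["ft_force"].round(2),"w",round(s["gripper_width"],4),"tilt",np.round(np.degrees(R[:2,2]),2))
    print("dp",(T.T@(np.array([x,y,z])-p)).round(1),"yaw",round(yaw,2))
E
python3 - <<'E'
from h import *
d=np.load("top0.npz"); w=d["w"]
m=np.zeros((480,640),bool); m[270:355,235:290]=True
m&=(w[...,2]>.116)&(w[...,2]<.13); m=cv2.erode(m.astype(np.uint8),np.ones((2,2)))>0
p=w[m]; r=cv2.minAreaRect((p[:,:2]*1000).astype(np.float32)); print(r,p.mean(0),m.sum())
q=p[:,:2]-p[:,:2].mean(0); v=np.linalg.svd(q,full_matrices=False)[2][0]; print(np.degrees(np.arctan2(v[1],v[0])))
m=(w[...,2]>.12)&(w[...,1]<-.25); m[:130]=False
print("tall right",m.sum(), w[m].min(0),w[m].max(0))
s=np.load("scene0.npz")["w"]; m=(s[...,2]>.1)&(s[...,1]<-.29)&(s[...,1]>-.6)&(s[...,0]>.4)&(s[...,0]<.9); print(m.sum(),s[m].min(0),s[m].max(0))
to(425,57,250,-104.2)
E
```

```text
((417.10797119140625, 57.97317123413086), (18.122724533081055, 86.84718322753906), 76.72550201416016) [0.41636851 0.0580575  0.11937042] 797
166.6056844953913Traceback (most recent call last):
  File "<stdin>", line 8, in <module>
    return umr_minimum(a, axis, None, out, keepdims, initial, where)
ValueError: zero-size array to reduction operation minimum which has no identity
```

Run:
```python
from h import *
s=np.load("scene0.npz")["w"]; m=(s[...,2]>.1)&(s[...,1]<-.29)&(s[...,1]>-.6)&(s[...,0]>.4)&(s[...,0]<.9); print(m.sum(),s[m].min(0) if m.any() else 0,s[m].max(0) if m.any() else 0)
to(427,56,250,-103.4)
```

```text
1187 [ 0.48472118 -0.59995345  0.10051385] [ 0.60710321 -0.45965968  0.30566623]
t 0.1 p [ 212.3 -587.3  235.6] head -70.13 F [-0.08  0.36 -0.03] w 0.0869 tilt [-0.02  0.1 ]
dp [-532.  -420.5  -14.4] yaw 33.27
```

>>> step_arm([
  {"fingers":0,"dp":[-0.01,-0.008,-0.014],"yaw":2},
  {"fingers":0,"dp":[-0.03,-0.024,-0.014],"yaw":5},
  {"fingers":0,"dp":[-0.06,-0.047,-0.014],"yaw":8},
  {"fingers":0,"dp":[-0.09,-0.071,-0.014],"yaw":11},
  {"fingers":0,"dp":[-0.12,-0.095,-0.014],"yaw":14},
  {"fingers":0,"dp":[-0.15,-0.119,-0.014],"yaw":17},
  {"fingers":0,"dp":[-0.18,-0.142,-0.014],"yaw":20},
  {"fingers":0,"dp":[-0.21,-0.166,-0.014],"yaw":23},
  {"fingers":0,"dp":[-0.24,-0.19,-0.014],"yaw":26},
  {"fingers":0,"dp":[-0.27,-0.213,-0.014],"yaw":29},
  {"fingers":0,"dp":[-0.3,-0.237,-0.014],"yaw":32},
  {"fingers":0,"dp":[-0.33,-0.261,-0.014],"yaw":33.3},
  {"fingers":0,"dp":[-0.36,-0.285,-0.014],"yaw":33.3},
  {"fingers":0,"dp":[-0.39,-0.308,-0.014],"yaw":33.3},
  {"fingers":0,"dp":[-0.42,-0.332,-0.014],"yaw":33.3},
  {"fingers":0,"dp":[-0.45,-0.356,-0.014],"yaw":33.3},
  {"fingers":0,"dp":[-0.48,-0.379,-0.014],"yaw":33.3},
  {"fingers":0,"dp":[-0.51,-0.403,-0.014],"yaw":33.3},
  {"fingers":0,"dp":[-0.525,-0.415,-0.014],"yaw":33.3},
  {"fingers":0,"dp":[-0.532,-0.4205,-0.014],"yaw":33.3},
])

```text
time: 1.77
ee_pos: [0.4271, 0.0582, 0.2502]
orientation: [[-0.229, -0.973, -0.001], [-0.973, 0.229, 0.001], [-0.001, 0.001, -1.0]]
ft_force: [0.4, -0.0, -0.3]
gripper_width: 0.087
```

```bash
cat >> h.py <<'E'
def wcloud():
    s=bot.get_state(); c=bot.camera("wrist"); z=c["range_z"]; v,u=np.mgrid[:480,:640]
    p=np.stack([(u-c["cx"])/c["fx"]*z,(v-c["cy"])/c["fy"]*z,z],-1)
    T=np.array(c["tool_from_camera"]); t=p@T[:3,:3].T+T[:3,3]; w=t@s["orientation"].T+s["ee_pos"]; w[z==0]=np.nan
    return c,w
E
python3 - <<'E'
from h import *
c,w=wcloud(); save(c,"w1")
m=(w[...,2]>.115)&(w[...,2]<.135)&(np.hypot(w[...,0]-.42,w[...,1]-.058)<.07)
m=cv2.erode(m.astype(np.uint8),np.ones((3,3)))>0
p=w[m]; print(m.sum())
if m.sum()>50:
    r=cv2.minAreaRect((p[:,:2]*1000).astype(np.float32)); print(r,p.mean(0))
to(427,56,105,-103.4)
E
```

```text
1932
((417.1697082519531, 59.03556823730469), (18.197507858276367, 87.06232452392578), 76.5781021118164) [0.4194938 0.0583994 0.1203886]
t 1.82 p [427.2  58.  250.1] head -103.24 F [-0.   -0.4   0.64] w 0.0872 tilt [-0.04  0.05]
dp [  2.   -0.3 145.1] yaw 0.16
```

View pics/w1.png

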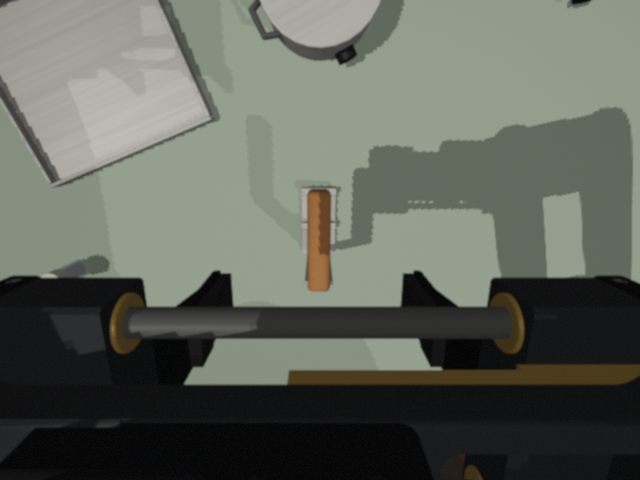

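The wrist view shows the handle at (318,240), centred between the open fingers and in line with the tool. It agrees with the top camera to 1 mm, so I'll descend and grip.

>>> step_arm([
  {"fingers":0,"dp":[0.001,0,0.015],"yaw":0.2},
  {"fingers":0,"dp":[0.001,0,0.04],"yaw":0.2},
  {"fingers":0,"dp":[0.001,0,0.065],"yaw":0.2},
  {"fingers":0,"dp":[0.001,0,0.09],"yaw":0.2},
  {"fingers":0,"dp":[0.001,0,0.115],"yaw":0.2},
  {"fingers":0,"dp":[0.001,0,0.135],"yaw":0.2},
  {"fingers":0,"dp":[0.001,0,0.145],"yaw":0.2},
  {"fingers":0,"dp":[0.001,0,0.145],"yaw":0.2},
  {"fingers":0.5,"dp":[0.001,0,0.145],"yaw":0.2},
  {"fingers":0.6,"dp":[0.001,0,0.145],"yaw":0.2},
  {"fingers":0.7,"dp":[0.001,0,0.145],"yaw":0.2},
  {"fingers":0.8,"dp":[0.001,0,0.145],"yaw":0.2},
  {"fingers":1,"dp":[0.001,0,0.145],"yaw":0.2},
  {"fingers":1,"dp":[0.001,0,0.145],"yaw":0.2},
  {"fingers":1,"dp":[0.001,0,0.145],"yaw":0.2},
  {"fingers":1,"dp":[0.001,0,0.145],"yaw":0.2},
], grip_force=55)

```text
time: 3.15
ee_pos: [0.4269, 0.0546, 0.1057]
orientation: [[-0.235, -0.972, 0.0], [-0.972, 0.235, 0.0], [-0.0, -0.0, -1.0]]
ft_force: [-0.6, 0.6, -0.6]
gripper_width: 0.0419
```

>>> step_arm([
  {"fingers":1,"dp":[0,0,0],"yaw":0},
  {"fingers":1,"dp":[0,0,0],"yaw":0},
  {"fingers":1,"dp":[0,0,0],"yaw":0},
  {"fingers":1,"dp":[0,0,0],"yaw":0},
  {"fingers":1,"dp":[0,0,0],"yaw":0},
  {"fingers":1,"dp":[0,0,0],"yaw":0},
  {"fingers":1,"dp":[0,0,0],"yaw":0},
  {"fingers":1,"dp":[0,0,0],"yaw":0},
], grip_force=55)

```text
time: 3.82
ee_pos: [0.4268, 0.0545, 0.1055]
orientation: [[-0.236, -0.972, -0.0], [-0.972, 0.236, -0.0], [0.0, 0.0, -1.0]]
ft_force: [0.1, 0.6, -0.6]
gripper_width: 0.0194
```

Run:
```python
from h import *
to(427,56.6,186,-101.3)
```

```text
t 3.82 p [426.8  54.5 105.5] head -103.63 F [ 0.13  0.57 -0.56] w 0.0194 tilt [-0. -0.]
dp [ -2.1   0.3 -80.5] yaw -2.33
```

>>> step_arm([
  {"fingers":1,"dp":[0,0,-0.01],"yaw":0},
  {"fingers":1,"dp":[0,0,-0.03],"yaw":0},
  {"fingers":1,"dp":[0.008,-0.005,-0.05],"yaw":0},
  {"fingers":1,"dp":[0.02,-0.013,-0.065],"yaw":-1},
  {"fingers":1,"dp":[0.037,-0.024,-0.076],"yaw":-2.3},
  {"fingers":1,"dp":[0.055,-0.035,-0.076],"yaw":-2.3},
  {"fingers":1,"dp":[0.073,-0.047,-0.076],"yaw":-2.3},
  {"fingers":1,"dp":[0.091,-0.058,-0.076],"yaw":-2.3},
  {"fingers":1,"dp":[0.109,-0.07,-0.076],"yaw":-2.3},
  {"fingers":1,"dp":[0.127,-0.081,-0.076],"yaw":-2.3},
  {"fingers":1,"dp":[0.145,-0.092,-0.076],"yaw":-2.3},
  {"fingers":1,"dp":[0.163,-0.104,-0.076],"yaw":-2.3},
  {"fingers":1,"dp":[0.181,-0.115,-0.076],"yaw":-2.3},
  {"fingers":1,"dp":[0.199,-0.127,-0.076],"yaw":-2.3},
  {"fingers":1,"dp":[0.217,-0.138,-0.076],"yaw":-2.3},
  {"fingers":1,"dp":[0.232,-0.148,-0.076],"yaw":-2.3},
  {"fingers":1,"dp":[0.242,-0.154,-0.076],"yaw":-2.3},
  {"fingers":1,"dp":[0.247,-0.158,-0.076],"yaw":-2.3},
  {"fingers":1,"dp":[0.247,-0.158,-0.076],"yaw":-2.3},
  {"fingers":1,"dp":[0.247,-0.158,-0.076],"yaw":-2.3},
])

```text
time: 5.48
ee_pos: [0.522, -0.2222, 0.1815]
orientation: [[-0.197, -0.98, -0.001], [-0.98, 0.197, 0.001], [-0.001, 0.001, -1.0]]
ft_force: [-0.3, 0.8, -0.7]
gripper_width: 0.0196
```

Run:
```python
from h import *
a=bot.camera("wrist"); c=bot.camera("scene"); w=cloud(c)
cr=cv2.resize(c["img"][120:270,130:330],(800,600)); a["img"]; cv2.imwrite("pics/s1.png",cr[...,::-1]); save(a,"w2")
to(522,-223,181.5,-101.3)
# prong underside height estimate in scene near lifter
m=(np.hypot(w[...,0]-.522,w[...,1]+.223)<.03)&(w[...,2]>.06)&(w[...,2]<.1); print(m.sum(),np.percentile(w[m][:,2],[5,50,95]) if m.any() else 0)
```

```text
t 5.58 p [ 521.9 -221.8  181.5] head -101.29 F [-0.1   0.46 -0.95] w 0.0194 tilt [-0.03  0.04]
dp [ 1.2 -0.3 -0. ] yaw 0.01
280 [0.07963066 0.08402225 0.09086777]
```

View pics/s1.png

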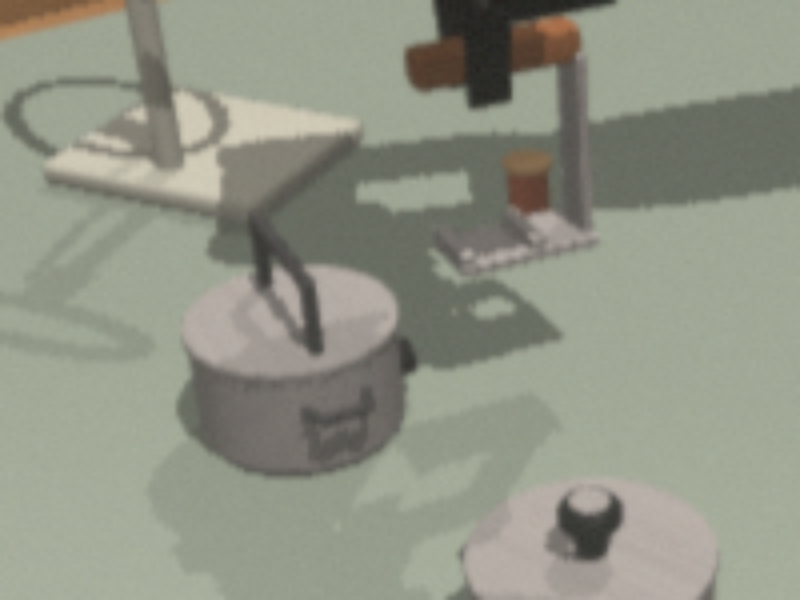

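View pics/w2.png

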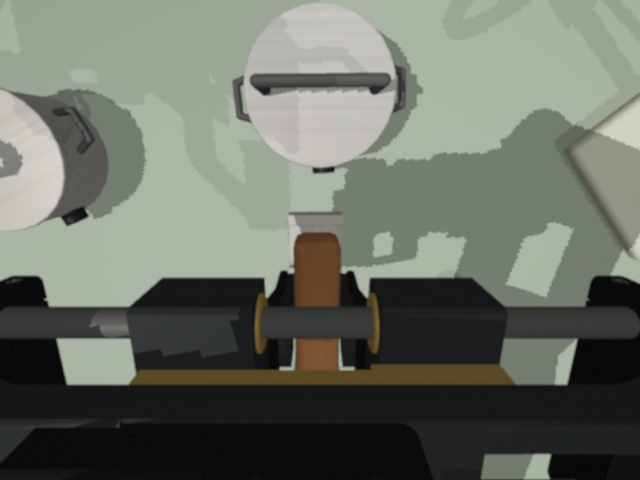

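The scene crop shows the gripped lifter level, with its prong at about 80 to 90 mm, between the lid and the bar. The wrist view has the bar, centred at (319,80), square to the handle, centred at (317,290). I'll advance 110 mm.

>>> step_arm([
  {"fingers":1,"dp":[0.001,-0.004,0],"yaw":0},
  {"fingers":1,"dp":[0.001,-0.012,0],"yaw":0},
  {"fingers":1,"dp":[0.001,-0.022,0],"yaw":0},
  {"fingers":1,"dp":[0.001,-0.032,0],"yaw":0},
  {"fingers":1,"dp":[0.001,-0.042,0],"yaw":0},
  {"fingers":1,"dp":[0.001,-0.052,0],"yaw":0},
  {"fingers":1,"dp":[0.001,-0.062,0],"yaw":0},
  {"fingers":1,"dp":[0.001,-0.072,0],"yaw":0},
  {"fingers":1,"dp":[0.001,-0.08,0],"yaw":0},
  {"fingers":1,"dp":[0.001,-0.087,0],"yaw":0},
  {"fingers":1,"dp":[0.001,-0.093,0],"yaw":0},
  {"fingers":1,"dp":[0.001,-0.099,0],"yaw":0},
  {"fingers":1,"dp":[0.001,-0.104,0],"yaw":0},
  {"fingers":1,"dp":[0.001,-0.108,0],"yaw":0},
  {"fingers":1,"dp":[0.001,-0.11,0],"yaw":0},
  {"fingers":1,"dp":[0.001,-0.11,0],"yaw":0},
])

```text
time: 6.92
ee_pos: [0.6301, -0.2454, 0.1815]
orientation: [[-0.196, -0.981, 0.0], [-0.981, 0.196, 0.0], [-0.0, -0.0, -1.0]]
ft_force: [-0.2, 0.4, -0.8]
gripper_width: 0.0195
```

Run:
```python
from h import *
to(629.8,-244.7,181.5,-101.3)
a=bot.camera("scene"); cv2.imwrite("pics/s2.png",cv2.resize(a["img"][140:260,130:290],(800,600))[...,::-1])
```

```text
t 6.92 p [ 630.1 -245.4  181.5] head -101.33 F [-0.16  0.41 -0.76] w 0.0195 tilt [0. 0.]
dp [-0.7  0.4  0. ] yaw -0.03
```

View pics/s2.png

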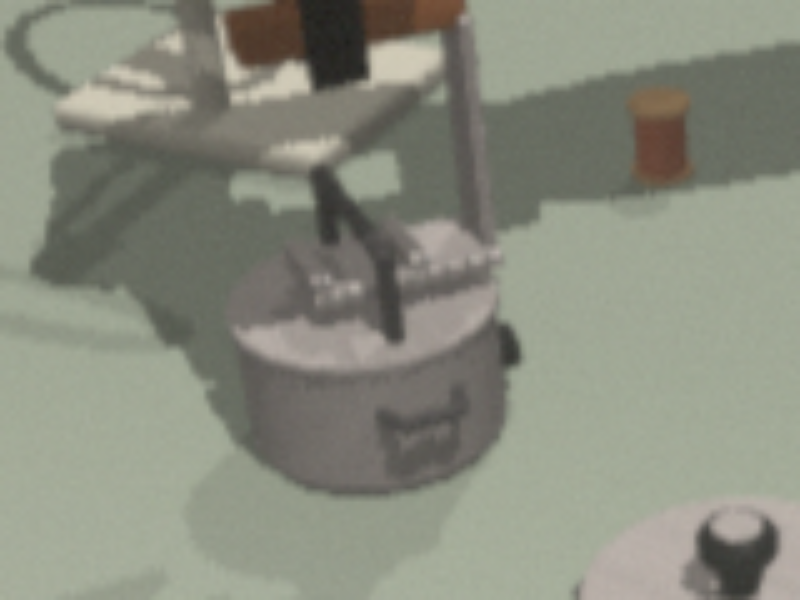

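The crop shows the prong under the bar, with the bar between the two ridges. I'll lift slowly through contact.

>>> step_arm([
  {"fingers":1,"dp":[0,0,-0.003],"yaw":0},
  {"fingers":1,"dp":[0,0,-0.008],"yaw":0},
  {"fingers":1,"dp":[0,0,-0.012],"yaw":0},
  {"fingers":1,"dp":[0,0,-0.014],"yaw":0},
  {"fingers":1,"dp":[0,0,-0.016],"yaw":0},
  {"fingers":1,"dp":[0,0,-0.0175],"yaw":0},
  {"fingers":1,"dp":[0,0,-0.019],"yaw":0},
  {"fingers":1,"dp":[0,0,-0.0205],"yaw":0},
  {"fingers":1,"dp":[0,0,-0.022],"yaw":0},
  {"fingers":1,"dp":[0,0,-0.024],"yaw":0},
  {"fingers":1,"dp":[0,0,-0.026],"yaw":0},
  {"fingers":1,"dp":[0,0,-0.028],"yaw":0},
  {"fingers":1,"dp":[0,0,-0.031],"yaw":0},
  {"fingers":1,"dp":[0,0,-0.034],"yaw":0},
  {"fingers":1,"dp":[0,0,-0.038],"yaw":0},
  {"fingers":1,"dp":[0,0,-0.042],"yaw":0},
  {"fingers":1,"dp":[0,0,-0.046],"yaw":0},
  {"fingers":1,"dp":[0,0,-0.048],"yaw":0},
  {"fingers":1,"dp":[0,0,-0.05],"yaw":0},
  {"fingers":1,"dp":[0,0,-0.05],"yaw":0},
])

```text
time: 8.63
ee_pos: [0.6301, -0.2455, 0.2323]
orientation: [[-0.197, -0.981, 0.001], [-0.981, 0.197, -0.0], [0.0, -0.001, -1.0]]
ft_force: [0.0, -0.4, -4.2]
gripper_width: 0.019
```

Run:
```python
from h import *
to(630,-245.4,276,-101.3)
a=bot.camera("scene"); cv2.imwrite("pics/s3.png",cv2.resize(a["img"][130:250,130:290],(800,600))[...,::-1])
```

```text
t 8.63 p [ 630.1 -245.5  232.3] head -101.33 F [ 0.03 -0.38 -4.15] w 0.019 tilt [ 0.05 -0.03]
dp [ -0.1   0.1 -43.7] yaw -0.03
```

View pics/s3.png

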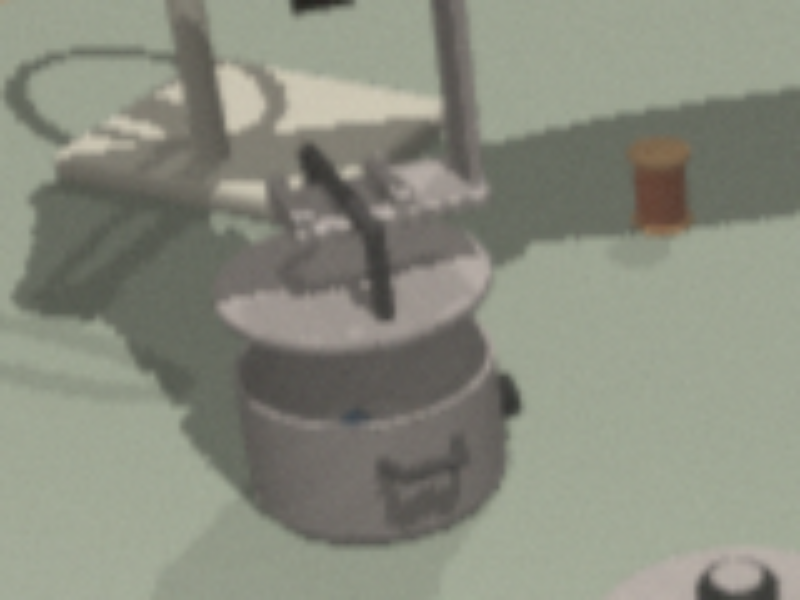

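The lid is off and hanging on the bar, but it looks slightly tilted, so I'll measure that.

```bash
cat >> h.py <<'E'
def plane(w,c,zl,zh,r=.05):
    m=(np.hypot(w[...,0]-c[0],w[...,1]-c[1])<r)&(w[...,2]>zl)&(w[...,2]<zh); p=w[m]
    for _ in range(4):
        A=np.c_[p[:,:2]-c,np.ones(len(p))]; k=np.linalg.lstsq(A,p[:,2],rcond=None)[0]; e=p[:,2]-A@k; p=p[abs(e)<max(.0025,1.5*e.std())]
    print("lid top n",len(p),"z",k[2].round(4),"slope deg x,y",np.degrees(k[:2]).round(2),"sd",e.std().round(4))
E
python3 - <<'E'
from h import *
for n in("scene","top"):
    w=cloud(bot.camera(n)); plane(w,np.array([.630,-.2455]),.075,.115)
E
```

```text
lid top n 809 z 0.0996 slope deg x,y [-0.07  0.71] sd 0.0008
lid top n 851 z 0.0978 slope deg x,y [-0.11  0.82] sd 0.0011
```

The lid is level to within 0.8° in both cameras. I'll lift to 130 mm, then carry it across.

>>> step_arm([
  {"fingers":1,"dp":[0,0,-0.002],"yaw":0},
  {"fingers":1,"dp":[0,0,-0.005],"yaw":0},
  {"fingers":1,"dp":[0,0,-0.009],"yaw":0},
  {"fingers":1,"dp":[0,0,-0.014],"yaw":0},
  {"fingers":1,"dp":[0,0,-0.02],"yaw":0},
  {"fingers":1,"dp":[0,0,-0.026],"yaw":0},
  {"fingers":1,"dp":[0,0,-0.032],"yaw":0},
  {"fingers":1,"dp":[0,0,-0.037],"yaw":0},
  {"fingers":1,"dp":[-0.001,0,-0.041],"yaw":0},
  {"fingers":1,"dp":[-0.003,0.001,-0.043],"yaw":0},
  {"fingers":1,"dp":[-0.007,0.0015,-0.044],"yaw":0},
  {"fingers":1,"dp":[-0.013,0.003,-0.044],"yaw":0},
  {"fingers":1,"dp":[-0.021,0.0045,-0.044],"yaw":0},
  {"fingers":1,"dp":[-0.031,0.0066,-0.044],"yaw":0},
  {"fingers":1,"dp":[-0.042,0.009,-0.044],"yaw":0},
  {"fingers":1,"dp":[-0.053,0.0114,-0.044],"yaw":0},
  {"fingers":1,"dp":[-0.064,0.0137,-0.044],"yaw":0},
  {"fingers":1,"dp":[-0.074,0.0159,-0.044],"yaw":0},
  {"fingers":1,"dp":[-0.082,0.0176,-0.044],"yaw":0},
  {"fingers":1,"dp":[-0.088,0.0189,-0.044],"yaw":0},
])

```text
time: 10.45
ee_pos: [0.6286, -0.1539, 0.2757]
orientation: [[-0.196, -0.981, 0.0], [-0.981, 0.196, 0.0], [-0.0, -0.0, -1.0]]
ft_force: [-0.4, 0.7, -4.2]
gripper_width: 0.0194
```

Run:
```python
from h import *
to(623.6,256.7,276,-101.3)
s=bot.get_state(); p=s["ee_pos"]
plane(cloud(bot.camera("scene")),p[:2],.12,.16)
```

```text
t 10.45 p [ 628.6 -153.9  275.7] head -101.28 F [-0.43  0.75 -4.17] w 0.0194 tilt [0.01 0.01]
dp [-4.017e+02  8.520e+01 -3.000e-01] yaw 0.02
lid top n 957 z 0.1434 slope deg x,y [-0.26  0.71] sd 0.0007
```

>>> step_arm([
  {"fingers":1,"dp":[-0.003,0.0006,0],"yaw":0},
  {"fingers":1,"dp":[-0.008,0.0017,0],"yaw":0},
  {"fingers":1,"dp":[-0.015,0.0032,0],"yaw":0},
  {"fingers":1,"dp":[-0.024,0.0051,0],"yaw":0},
  {"fingers":1,"dp":[-0.035,0.0074,0],"yaw":0},
  {"fingers":1,"dp":[-0.047,0.01,0],"yaw":0},
  {"fingers":1,"dp":[-0.06,0.0127,0],"yaw":0},
  {"fingers":1,"dp":[-0.074,0.0157,0],"yaw":0},
  {"fingers":1,"dp":[-0.088,0.0187,0],"yaw":0},
  {"fingers":1,"dp":[-0.102,0.0216,0],"yaw":0},
  {"fingers":1,"dp":[-0.116,0.0246,0],"yaw":0},
  {"fingers":1,"dp":[-0.13,0.0276,0],"yaw":0},
  {"fingers":1,"dp":[-0.144,0.0305,0],"yaw":0},
  {"fingers":1,"dp":[-0.157,0.0333,0],"yaw":0},
  {"fingers":1,"dp":[-0.169,0.0358,0],"yaw":0},
  {"fingers":1,"dp":[-0.18,0.0382,0],"yaw":0},
  {"fingers":1,"dp":[-0.189,0.0401,0],"yaw":0},
  {"fingers":1,"dp":[-0.196,0.0416,0],"yaw":0},
  {"fingers":1,"dp":[-0.201,0.0426,0],"yaw":0},
  {"fingers":1,"dp":[-0.203,0.0431,0],"yaw":0},
])

```text
time: 12.17
ee_pos: [0.6262, 0.0528, 0.2755]
orientation: [[-0.196, -0.981, 0.0], [-0.981, 0.196, 0.0], [-0.0, 0.0, -1.0]]
ft_force: [-0.8, -0.7, -4.2]
gripper_width: 0.019
```

>>> step_arm([
  {"fingers":1,"dp":[-0.003,0.0006,0],"yaw":0},
  {"fingers":1,"dp":[-0.008,0.0017,0],"yaw":0},
  {"fingers":1,"dp":[-0.015,0.0032,0],"yaw":0},
  {"fingers":1,"dp":[-0.024,0.0051,0],"yaw":0},
  {"fingers":1,"dp":[-0.035,0.0074,0],"yaw":0},
  {"fingers":1,"dp":[-0.047,0.01,0],"yaw":0},
  {"fingers":1,"dp":[-0.06,0.0127,0],"yaw":0},
  {"fingers":1,"dp":[-0.074,0.0157,0],"yaw":0},
  {"fingers":1,"dp":[-0.088,0.0187,0],"yaw":0},
  {"fingers":1,"dp":[-0.102,0.0216,0],"yaw":0},
  {"fingers":1,"dp":[-0.116,0.0246,0],"yaw":0},
  {"fingers":1,"dp":[-0.129,0.0274,0],"yaw":0},
  {"fingers":1,"dp":[-0.142,0.0301,0],"yaw":0},
  {"fingers":1,"dp":[-0.154,0.0327,0],"yaw":0},
  {"fingers":1,"dp":[-0.165,0.035,0],"yaw":0},
  {"fingers":1,"dp":[-0.175,0.0371,0],"yaw":0},
  {"fingers":1,"dp":[-0.183,0.0388,0],"yaw":0},
  {"fingers":1,"dp":[-0.189,0.0401,0],"yaw":0},
  {"fingers":1,"dp":[-0.193,0.0409,0],"yaw":0},
  {"fingers":1,"dp":[-0.194,0.0411,0],"yaw":0},
])

```text
time: 13.83
ee_pos: [0.624, 0.251, 0.2755]
orientation: [[-0.196, -0.981, -0.0], [-0.981, 0.196, 0.0], [-0.0, 0.0, -1.0]]
ft_force: [-0.3, 0.4, -3.7]
gripper_width: 0.019
```

Run:
```python
from h import *
to(623.6,256.7,276,-101.3)
s=bot.get_state(); p=s["ee_pos"]
for n in("scene","top"): 
    c=bot.camera(n); w=cloud(c);plane(w,p[:2],.12,.16)
    m=(w[...,2]>.135)&(w[...,2]<.15)&(np.hypot(w[...,0]-p[0],w[...,1]-p[1])<.08); q=w[m]; print((q.min(0)+q.max(0))/2, np.ptp(q,axis=0))
```

```text
t 13.83 p [624.  251.  275.5] head -101.31 F [-0.35  0.38 -3.69] w 0.019 tilt [-0.01  0.  ]
dp [-5.5  1.5 -0.5] yaw -0.01
lid top n 2298 z 0.1429 slope deg x,y [-0.3   0.72] sd 0.0007
[0.62423093 0.25167906 0.1424739 ] [0.10793316 0.10985235 0.01402823]
lid top n 1510 z 0.1417 slope deg x,y [-0.18  0.91] sd 0.0011
[0.62225796 0.25109603 0.14291788] [0.10633256 0.10984175 0.01397913]
```

>>> step_arm([
  {"fingers":1,"dp":[-0.0005,0,0.002],"yaw":0},
  {"fingers":1,"dp":[-0.001,0.0005,0.006],"yaw":0},
  {"fingers":1,"dp":[-0.002,0.0005,0.011],"yaw":0},
  {"fingers":1,"dp":[-0.003,0.001,0.017],"yaw":0},
  {"fingers":1,"dp":[-0.004,0.001,0.024],"yaw":0},
  {"fingers":1,"dp":[-0.005,0.0015,0.031],"yaw":0},
  {"fingers":1,"dp":[-0.0055,0.0015,0.038],"yaw":0},
  {"fingers":1,"dp":[-0.0055,0.0015,0.045],"yaw":0},
  {"fingers":1,"dp":[-0.0055,0.0015,0.052],"yaw":0},
  {"fingers":1,"dp":[-0.0055,0.0015,0.059],"yaw":0},
  {"fingers":1,"dp":[-0.0055,0.0015,0.066],"yaw":0},
  {"fingers":1,"dp":[-0.0055,0.0015,0.073],"yaw":0},
  {"fingers":1,"dp":[-0.0055,0.0015,0.08],"yaw":0},
  {"fingers":1,"dp":[-0.0055,0.0015,0.087],"yaw":0},
  {"fingers":1,"dp":[-0.0055,0.0015,0.094],"yaw":0},
  {"fingers":1,"dp":[-0.0055,0.0015,0.1],"yaw":0},
  {"fingers":1,"dp":[-0.0055,0.0015,0.105],"yaw":0},
  {"fingers":1,"dp":[-0.0055,0.0015,0.109],"yaw":0},
  {"fingers":1,"dp":[-0.0055,0.0015,0.112],"yaw":0},
  {"fingers":1,"dp":[-0.0055,0.0015,0.114],"yaw":0},
])

```text
time: 15.6
ee_pos: [0.6236, 0.2561, 0.1612]
orientation: [[-0.196, -0.981, -0.0], [-0.981, 0.196, -0.0], [0.0, 0.0, -1.0]]
ft_force: [-0.4, 0.1, -4.4]
gripper_width: 0.0196
```

>>> step_arm([
  {"fingers":1,"dp":[0,0,0.0015],"yaw":0},
  {"fingers":1,"dp":[0,0,0.003],"yaw":0},
  {"fingers":1,"dp":[0,0,0.0045],"yaw":0},
  {"fingers":1,"dp":[0,0,0.006],"yaw":0},
  {"fingers":1,"dp":[0,0,0.007],"yaw":0},
  {"fingers":1,"dp":[0,0,0.008],"yaw":0},
  {"fingers":1,"dp":[0,0,0.009],"yaw":0},
  {"fingers":1,"dp":[0,0,0.01],"yaw":0},
  {"fingers":1,"dp":[0,0,0.011],"yaw":0},
  {"fingers":1,"dp":[0,0,0.012],"yaw":0},
  {"fingers":1,"dp":[0,0,0.013],"yaw":0},
  {"fingers":1,"dp":[0,0,0.014],"yaw":0},
  {"fingers":1,"dp":[0,0,0.015],"yaw":0},
  {"fingers":1,"dp":[0,0,0.016],"yaw":0},
  {"fingers":1,"dp":[0,0,0.016],"yaw":0},
  {"fingers":1,"dp":[0,0,0.016],"yaw":0},
])

```text
time: 16.93
ee_pos: [0.6237, 0.2561, 0.1456]
orientation: [[-0.196, -0.981, 0.0], [-0.981, 0.196, -0.0], [-0.0, -0.0, -1.0]]
ft_force: [0.0, -0.3, -1.8]
gripper_width: 0.0196
```

Run:
```python
from h import *
to(623.6,256.7,131.5,-101.3)
s=bot.get_state(); p=s["ee_pos"]
plane(cloud(bot.camera("scene")),p[:2],.01,.03)
```

```text
t 16.93 p [623.7 256.1 145.6] head -101.33 F [ 0.03 -0.27 -1.8 ] w 0.0196 tilt [ 0.01 -0.  ]
dp [-0.6  0.2 14.1] yaw -0.03
lid top n 1917 z 0.0169 slope deg x,y [-0.08 -0.01] sd 0.0009
```

The lid is down flat. The force dropped and its top sits at 16.9 mm with no slope. I'll lower into the gap and withdraw.

>>> step_arm([
  {"fingers":1,"dp":[0,0,0.003],"yaw":0},
  {"fingers":1,"dp":[0,0,0.007],"yaw":0},
  {"fingers":1,"dp":[0,0,0.011],"yaw":0},
  {"fingers":1,"dp":[0,0,0.013],"yaw":0},
  {"fingers":1,"dp":[0,0,0.0135],"yaw":0},
  {"fingers":1,"dp":[0,0.002,0.0135],"yaw":0},
  {"fingers":1,"dp":[0,0.006,0.0135],"yaw":0},
  {"fingers":1,"dp":[0,0.012,0.0135],"yaw":0},
  {"fingers":1,"dp":[0,0.02,0.0135],"yaw":0},
  {"fingers":1,"dp":[0,0.03,0.0135],"yaw":0},
  {"fingers":1,"dp":[0,0.04,0.0135],"yaw":0},
  {"fingers":1,"dp":[0,0.05,0.0135],"yaw":0},
  {"fingers":1,"dp":[0,0.06,0.0135],"yaw":0},
  {"fingers":1,"dp":[0,0.07,0.0135],"yaw":0},
  {"fingers":1,"dp":[0,0.08,0.0135],"yaw":0},
  {"fingers":1,"dp":[0,0.09,0.0135],"yaw":0},
  {"fingers":1,"dp":[0,0.1,0.0135],"yaw":0},
  {"fingers":1,"dp":[0,0.108,0.0135],"yaw":0},
  {"fingers":1,"dp":[0,0.113,0.0135],"yaw":0},
  {"fingers":1,"dp":[0,0.115,0.0135],"yaw":0},
])

```text
time: 18.65
ee_pos: [0.51, 0.279, 0.1321]
orientation: [[-0.196, -0.981, -0.0], [-0.981, 0.196, 0.0], [0.0, 0.0, -1.0]]
ft_force: [0.6, -0.6, -1.0]
gripper_width: 0.0193
```

Run:
```python
from h import *
to(440,90,131.5,-101.3)
c=bot.camera("scene"); w=cloud(c)
plane(w,np.array([.6237,.2561]),.01,.03)
cv2.imwrite("pics/s4.png",cv2.resize(c["img"][180:480,240:640],(800,600))[...,::-1])
```

```text
t 18.65 p [510.  279.  132.1] head -101.3 F [ 0.59 -0.63 -1.03] w 0.0193 tilt [-0.01  0.  ]
dp [199.   31.6   0.6] yaw 0.0
lid top n 2609 z 0.0169 slope deg x,y [-0.04 -0.05] sd 0.0009
```

View pics/s4.png

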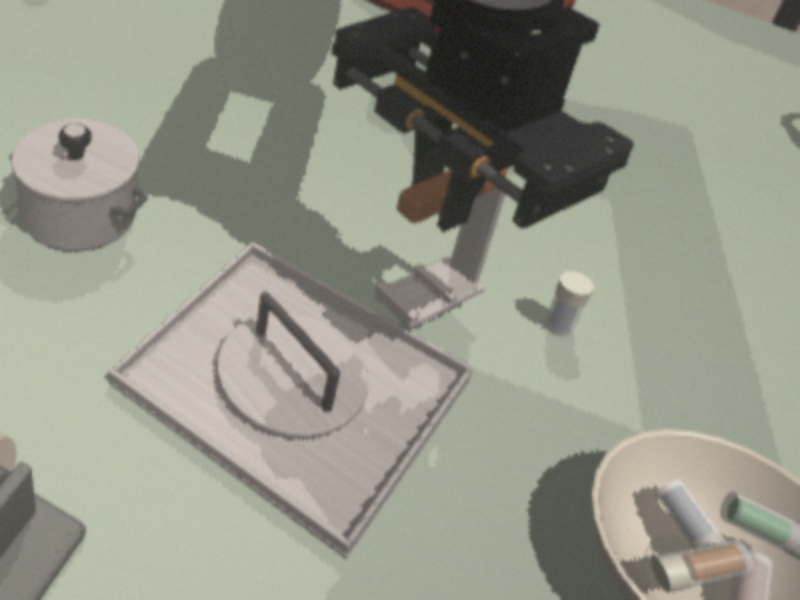

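The lid sits flat in the tray with its handle up, and the lifter is clear of it. The bare table in front of the row is free, so I'll move there and lower.

>>> step_arm([
  {"fingers":1,"dp":[0.004,0.001,0],"yaw":0},
  {"fingers":1,"dp":[0.012,0.002,0],"yaw":0},
  {"fingers":1,"dp":[0.025,0.004,0],"yaw":0},
  {"fingers":1,"dp":[0.042,0.007,0],"yaw":0},
  {"fingers":1,"dp":[0.062,0.01,0],"yaw":0},
  {"fingers":1,"dp":[0.082,0.013,0],"yaw":0},
  {"fingers":1,"dp":[0.102,0.016,0],"yaw":0},
  {"fingers":1,"dp":[0.122,0.019,0],"yaw":0},
  {"fingers":1,"dp":[0.142,0.023,0],"yaw":0},
  {"fingers":1,"dp":[0.16,0.025,0],"yaw":0},
  {"fingers":1,"dp":[0.175,0.028,0],"yaw":0},
  {"fingers":1,"dp":[0.187,0.03,0],"yaw":0},
  {"fingers":1,"dp":[0.195,0.031,0],"yaw":0},
  {"fingers":1,"dp":[0.199,0.032,0],"yaw":0},
  {"fingers":1,"dp":[0.199,0.032,0],"yaw":0},
  {"fingers":1,"dp":[0.199,0.032,0.005],"yaw":0},
  {"fingers":1,"dp":[0.199,0.032,0.011],"yaw":0},
  {"fingers":1,"dp":[0.199,0.032,0.016],"yaw":0},
  {"fingers":1,"dp":[0.199,0.032,0.02],"yaw":0},
  {"fingers":1,"dp":[0.199,0.032,0.022],"yaw":0},
])

```text
time: 20.37
ee_pos: [0.4397, 0.0902, 0.1088]
orientation: [[-0.196, -0.981, -0.002], [-0.981, 0.196, -0.0], [0.0, 0.002, -1.0]]
ft_force: [0.9, -0.2, -1.3]
gripper_width: 0.0194
```

>>> step_arm([
  {"fingers":1,"dp":[0,0,0.001],"yaw":0},
  {"fingers":1,"dp":[0,0,0.002],"yaw":0},
  {"fingers":1,"dp":[0,0,0.003],"yaw":0},
  {"fingers":1,"dp":[0,0,0.0035],"yaw":0},
  {"fingers":1,"dp":[0,0,0.004],"yaw":0},
  {"fingers":1,"dp":[0,0,0.004],"yaw":0},
])

```text
time: 20.87
ee_pos: [0.4405, 0.0899, 0.1061]
orientation: [[-0.196, -0.981, 0.0], [-0.981, 0.196, 0.0], [-0.0, -0.0, -1.0]]
ft_force: [0.2, 0.2, -1.5]
gripper_width: 0.0195
```

>>> step_arm([
  {"fingers":1,"dp":[0,0,0.0003],"yaw":0},
  {"fingers":1,"dp":[0,0,0.0006],"yaw":0},
  {"fingers":1,"dp":[0,0,0.0009],"yaw":0},
  {"fingers":1,"dp":[0,0,0.0009],"yaw":0},
])

```text
time: 21.2
ee_pos: [0.4408, 0.0899, 0.1055]
orientation: [[-0.196, -0.981, 0.001], [-0.981, 0.196, 0.0], [-0.0, -0.001, -1.0]]
ft_force: [0.5, 0.1, -0.6]
gripper_width: 0.0195
```

>>> step_arm([
  {"fingers":0.75,"dp":[0,0,0],"yaw":0},
  {"fingers":0.72,"dp":[0,0,0],"yaw":0},
  {"fingers":0.68,"dp":[0,0,0],"yaw":0},
  {"fingers":0.6,"dp":[0,0,0],"yaw":0},
  {"fingers":0.5,"dp":[0,0,0],"yaw":0},
  {"fingers":0.4,"dp":[0,0,0],"yaw":0},
  {"fingers":0.3,"dp":[0,0,0],"yaw":0},
  {"fingers":0.2,"dp":[0,0,0],"yaw":0},
  {"fingers":0.2,"dp":[0,0,0],"yaw":0},
  {"fingers":0.2,"dp":[0,0,0],"yaw":0},
  {"fingers":0.2,"dp":[0,0,0],"yaw":0},
  {"fingers":0.2,"dp":[0,0,0],"yaw":0},
])

```text
time: 22.2
ee_pos: [0.4404, 0.0899, 0.1051]
orientation: [[-0.196, -0.981, -0.0], [-0.981, 0.196, 0.0], [-0.0, 0.0, -1.0]]
ft_force: [0.4, 0.3, -0.2]
gripper_width: 0.0686
```

>>> step_arm([
  {"fingers":0.2,"dp":[0,0,-0.005],"yaw":0},
  {"fingers":0.2,"dp":[0,0,-0.015],"yaw":0},
  {"fingers":0.2,"dp":[0,0,-0.03],"yaw":0},
  {"fingers":0.2,"dp":[0,0,-0.05],"yaw":0},
  {"fingers":0.2,"dp":[0,0,-0.075],"yaw":0},
  {"fingers":0.2,"dp":[0,0,-0.1],"yaw":0},
  {"fingers":0.2,"dp":[0,0,-0.12],"yaw":0},
  {"fingers":0.2,"dp":[0,0,-0.14],"yaw":0},
  {"fingers":0.2,"dp":[0,0,-0.15],"yaw":0},
  {"fingers":0.2,"dp":[0,0,-0.15],"yaw":0},
  {"fingers":0.2,"dp":[0,0,-0.15],"yaw":0},
])

```text
time: 23.12
ee_pos: [0.4406, 0.0899, 0.2555]
orientation: [[-0.197, -0.981, 0.001], [-0.981, 0.197, 0.0], [-0.0, -0.001, -1.0]]
ft_force: [-1.0, -0.1, -0.6]
gripper_width: 0.0697
```

Run:
```python
from h import *
to(440,90,250,-101.3)
c=bot.camera("scene"); w=cloud(c); save(c,"s5")
plane(w,np.array([.6237,.2561]),.01,.03)
_,v=wcloud()
m=(v[...,2]>.113)&(v[...,2]<.13)&(np.hypot(v[...,0]-.43,v[...,1]-.09)<.07); plane(v,np.array([.43,.092]),.11,.13,.045); print(v[m].mean(0))
```

```text
t 23.12 p [440.6  89.9 255.5] head -101.33 F [-1.01 -0.12 -0.62] w 0.0697 tilt [0.07 0.  ]
dp [-0.   0.6  5.5] yaw -0.03
lid top n 2606 z 0.0169 slope deg x,y [ 0. -0.] sd 0.0009
lid top n 2118 z 0.1203 slope deg x,y [-0.12  0.1 ] sd 0.0009
[0.4331049  0.09302642 0.12003491]
```

View pics/s5.png

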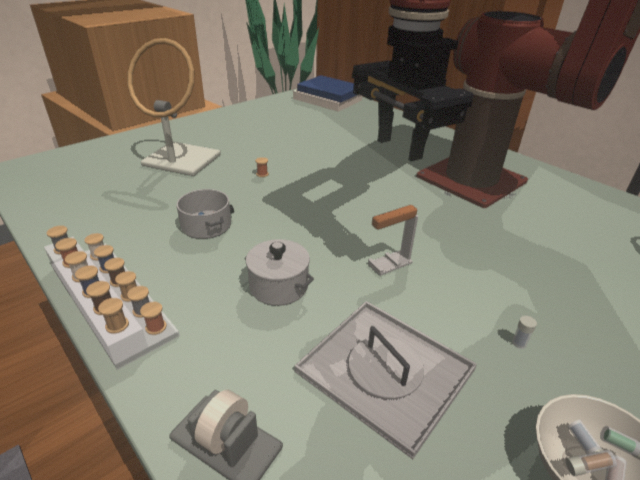

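The picture shows the lid flat in the tray at (390,360), the pot open at (205,213) and the lifter upright on bare table at (395,240), with the gripper clear.

```bash
python3 -c "
from rig import bot
print(bot.finish_job())"
```

```text
the job is handed in; nothing more can be done
None
```

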